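# Lay the last two embeds in the soap mould with sprung tongs

## Task

Take the sprung tongs out of their cup and use them, never the gripper's own fingers, to move the two coral leaf-shaped soap embeds from the drying tray into the mould: one in each of the two cavities that still hold only a thin base layer, set down gently (not dropped or crushed), flat, in the middle of the cavity and pointing along its long side. Then stand the tongs upright in their cup again, tips down. Leave the two cream embeds, the spray bottle and the timer where they are.

Things in the scene. Friction and masses are not known exactly. Their poses are not given: they have to be found in the camera images.
- tongs: sprung U-shaped steel tongs, 55 g, 126 mm tall, standing tips down in the cup. Origin half-way between the lower ends of the tips, z up to the bow, y along the line on which the arms close (a half turn about z looks alike). Arms: strips 12 mm wide (x), 2.5 mm thick, sprung at the bow 115 mm above the tips, 14 mm either side of the middle. Bow 31 mm wide along y; nothing exceeds 15 mm along x
- tongs_grip (a point): middle between the tongs' two black ribbed grip plates (on the outside of the arms, 36 mm tall, 14 mm wide), 70 mm above the tips, 56 mm below the top of the bow; axes as the tongs. Over the plates: 42 mm along y at rest, 36 mm with the tips 20 mm apart. Squeezing here, the arms start to move at 4.5 N, 36 mm takes 7 N; 0.3 of what is pressed beyond that reaches the part. Let go, they spring open
- tongs_tip (a point): the tongs' origin, half-way between the lower ends of the tips. At rest the tips are 36 mm apart inside, 47 mm over their outsides. Black ribbed pads on their insides, 14 mm wide and 24 mm tall, are parallel when 20 mm apart. The tips move 2.5 times as far as the grip plates
- tong_left (a joint): angle by which each arm of the tongs is squeezed in (the two arms move alike): 0 at rest with the tips 36 mm apart, 0.07 with the tips 20 mm apart, 0.15 nearly shut
- cup_floor (a point): centre of the inner floor of the fixed dark blue-grey glazed cup in which the tongs stand, 6 mm above the table. Inside 26 mm along its x, 58 mm along its y, 40 mm deep (rim 46 mm above the table); outside 36 by 68 mm. The tongs' y goes along its y, either way round
- coral_a_mid (a point): centre (half-way up, 8 mm above its flat underside) of a coral red soap embed, 15 g: a leaf-veined oval bar 34 mm along its x, 20 mm along its y (flat sides) and 16 mm high; lies on the drying tray. Soft: dents when the tongs press it with more than 25 N, both sides added
- coral_a: the same coral embed, origin at the centre of its underside, x along its length
- coral_b_mid (a point): centre of the second coral embed, the same shape
- coral_b: the second coral embed, origin at the centre of its underside, x along its length
- cream_a_mid (a point): centre of a cream-coloured embed of the same shape on the same tray; stays there
- cream_a: the same cream embed, origin at the centre of its underside, x along its length
- cream_b_mid (a point): centre of the second cream embed; stays there
- cream_b: the second cream embed, origin at the centre of its underside, x along its length
- drying_tray: fixed white enamel tray with a dark blue rim, 152 (x) by 132 (y) mm, 12 mm high at the rim; its floor, on which the embeds lie, is 3 mm above the table. Origin at the centre of its underside
- mould: fixed turquoise silicone mould, 193 (x) by 153 (y) mm, 32 mm high, with two by two cavities, each 76 mm along x, 56 mm along y, with 12 mm walls between and round them; origin at the centre of its underside
- base_a_top (a point): centre of the upper face of the thin off-white base layer (5 mm thick) in one of the two cavities that wait for an embed; this face is 9 mm above the table and 23 mm below the mould's top. x along the cavity's 76 mm side, y along its 56 mm side
- base_b_top (a point): the same for the second waiting cavity
- bar_a_top (a point): centre of the upper face of a finished dark violet bar that fills its cavity to 2 mm below the mould's top; leave it alone
- bar_b_top (a point): the same for the second filled cavity
- spray: loose spray bottle with a white head, 76 by 55 mm, 183 mm tall, standing between the tray and the mould; origin at the centre of its underside
- timer: loose round dial timer, 61 mm across, 42 mm tall, behind the cup; origin at the centre of its underside
Not all that is in view belongs to the job. What is shaped like the cream_a but green is not meant. What is shaped like the cream_b but yellow is not meant.

How it is judged (in metres and radians):
On the way, in this order (a step that is already met when the one before it is completed fails the run):
1. the tongs are lifted out of their cup by the gripper (z of tongs_tip in the frame of cup_floor above 0.045 m and contact force between the fingers and tongs above 1 N), for 0.1 s.
2. a coral embed is carried in the squeezed tongs (((height (world z) of coral_a_mid above 0.05 m and contact force between tongs and coral_a above 0.3 N and contact force between the fingers and tongs above 1 N) or (height (world z) of coral_b_mid above 0.05 m and contact force between tongs and coral_b above 0.3 N and contact force between the fingers and tongs above 1 N))), for 0.2 s.
3. one coral embed lies flat, centred and lengthwise on a base layer, let go by the tongs ((((horizontal distance between coral_a_mid and base_a_top below 0.01 m and z of coral_a_mid in the frame of base_a_top between 0.005 and 0.011 m and angle between coral_a_mid's own z axis and vertical below 0.15 rad and angle between the x axis of coral_a_mid and the x axis of base_a_top, either way round below 0.25 rad and contact force between tongs and coral_a below 0.05 N) or (horizontal distance between coral_a_mid and base_b_top below 0.01 m and z of coral_a_mid in the frame of base_b_top between 0.005 and 0.011 m and angle between coral_a_mid's own z axis and vertical below 0.15 rad and angle between the x axis of coral_a_mid and the x axis of base_b_top, either way round below 0.25 rad and contact force between tongs and coral_a below 0.05 N)) or ((horizontal distance between coral_b_mid and base_a_top below 0.01 m and z of coral_b_mid in the frame of base_a_top between 0.005 and 0.011 m and angle between coral_b_mid's own z axis and vertical below 0.15 rad and angle between the x axis of coral_b_mid and the x axis of base_a_top, either way round below 0.25 rad and contact force between tongs and coral_b below 0.05 N) or (horizontal distance between coral_b_mid and base_b_top below 0.01 m and z of coral_b_mid in the frame of base_b_top between 0.005 and 0.011 m and angle between coral_b_mid's own z axis and vertical below 0.15 rad and angle between the x axis of coral_b_mid and the x axis of base_b_top, either way round below 0.25 rad and contact force between tongs and coral_b below 0.05 N)))), for 0.2 s.
4. the other coral embed is carried in the squeezed tongs, the first one lying in its cavity ((((height (world z) of coral_a_mid above 0.05 m and contact force between tongs and coral_a above 0.3 N and contact force between the fingers and tongs above 1 N) and ((horizontal distance between coral_b_mid and base_a_top below 0.01 m and z of coral_b_mid in the frame of base_a_top between 0.005 and 0.011 m and angle between coral_b_mid's own z axis and vertical below 0.15 rad and angle between the x axis of coral_b_mid and the x axis of base_a_top, either way round below 0.25 rad and contact force between tongs and coral_b below 0.05 N) or (horizontal distance between coral_b_mid and base_b_top below 0.01 m and z of coral_b_mid in the frame of base_b_top between 0.005 and 0.011 m and angle between coral_b_mid's own z axis and vertical below 0.15 rad and angle between the x axis of coral_b_mid and the x axis of base_b_top, either way round below 0.25 rad and contact force between tongs and coral_b below 0.05 N))) or ((height (world z) of coral_b_mid above 0.05 m and contact force between tongs and coral_b above 0.3 N and contact force between the fingers and tongs above 1 N) and ((horizontal distance between coral_a_mid and base_a_top below 0.01 m and z of coral_a_mid in the frame of base_a_top between 0.005 and 0.011 m and angle between coral_a_mid's own z axis and vertical below 0.15 rad and angle between the x axis of coral_a_mid and the x axis of base_a_top, either way round below 0.25 rad and contact force between tongs and coral_a below 0.05 N) or (horizontal distance between coral_a_mid and base_b_top below 0.01 m and z of coral_a_mid in the frame of base_b_top between 0.005 and 0.011 m and angle between coral_a_mid's own z axis and vertical below 0.15 rad and angle between the x axis of coral_a_mid and the x axis of base_b_top, either way round below 0.25 rad and contact force between tongs and coral_a below 0.05 N))))), for 0.2 s.
5. both coral embeds lie flat, centred and lengthwise, one on each base layer, let go by the tongs ((((horizontal distance between coral_a_mid and base_a_top below 0.01 m and z of coral_a_mid in the frame of base_a_top between 0.005 and 0.011 m and angle between coral_a_mid's own z axis and vertical below 0.15 rad and angle between the x axis of coral_a_mid and the x axis of base_a_top, either way round below 0.25 rad and contact force between tongs and coral_a below 0.05 N) and (horizontal distance between coral_b_mid and base_b_top below 0.01 m and z of coral_b_mid in the frame of base_b_top between 0.005 and 0.011 m and angle between coral_b_mid's own z axis and vertical below 0.15 rad and angle between the x axis of coral_b_mid and the x axis of base_b_top, either way round below 0.25 rad and contact force between tongs and coral_b below 0.05 N)) or ((horizontal distance between coral_a_mid and base_b_top below 0.01 m and z of coral_a_mid in the frame of base_b_top between 0.005 and 0.011 m and angle between coral_a_mid's own z axis and vertical below 0.15 rad and angle between the x axis of coral_a_mid and the x axis of base_b_top, either way round below 0.25 rad and contact force between tongs and coral_a below 0.05 N) and (horizontal distance between coral_b_mid and base_a_top below 0.01 m and z of coral_b_mid in the frame of base_a_top between 0.005 and 0.011 m and angle between coral_b_mid's own z axis and vertical below 0.15 rad and angle between the x axis of coral_b_mid and the x axis of base_a_top, either way round below 0.25 rad and contact force between tongs and coral_b below 0.05 N)))), for 0.2 s.
At the end, for the whole second after the job is handed in: Each coral embed rests on its own base layer: within 10 mm of its centre, flat, within 0.25 rad of lengthwise, let go. Tongs stand tips down in the cup: within 15 mm of its centre, under 6 mm up, leaning under 0.2 rad, let go. All at rest; cream embeds moved under 12 mm, bottle and timer under 20 ((((horizontal distance between coral_a_mid and base_a_top below 0.01 m and z of coral_a_mid in the frame of base_a_top between 0.005 and 0.011 m and angle between coral_a_mid's own z axis and vertical below 0.15 rad and angle between the x axis of coral_a_mid and the x axis of base_a_top, either way round below 0.25 rad and contact force between tongs and coral_a below 0.05 N) and (horizontal distance between coral_b_mid and base_b_top below 0.01 m and z of coral_b_mid in the frame of base_b_top between 0.005 and 0.011 m and angle between coral_b_mid's own z axis and vertical below 0.15 rad and angle between the x axis of coral_b_mid and the x axis of base_b_top, either way round below 0.25 rad and contact force between tongs and coral_b below 0.05 N)) or ((horizontal distance between coral_a_mid and base_b_top below 0.01 m and z of coral_a_mid in the frame of base_b_top between 0.005 and 0.011 m and angle between coral_a_mid's own z axis and vertical below 0.15 rad and angle between the x axis of coral_a_mid and the x axis of base_b_top, either way round below 0.25 rad and contact force between tongs and coral_a below 0.05 N) and (horizontal distance between coral_b_mid and base_a_top below 0.01 m and z of coral_b_mid in the frame of base_a_top between 0.005 and 0.011 m and angle between coral_b_mid's own z axis and vertical below 0.15 rad and angle between the x axis of coral_b_mid and the x axis of base_a_top, either way round below 0.25 rad and contact force between tongs and coral_b below 0.05 N))) and horizontal distance between tongs_tip and cup_floor below 0.015 m and z of tongs_tip in the frame of cup_floor below 0.006 m and angle between each of tongs_grip, spray's own z axis and vertical below 0.2 rad and linear speed of each of tongs, coral_a, coral_b, cream_a, cream_b, spray, timer below 0.02 m/s and distance of each of cream_a_mid, cream_b_mid from where it was at the start of the episode below 0.012 m and distance of each of spray, timer from where it was at the start of the episode below 0.02 m and contact force between the fingers and tongs below 0.05 N); the robot touches nothing.
It fails at once if the gripper's fingers or the arm touch an embed (more than 0.3 N) (contact force between any of the fingers, the arm and coral_a above 0.3 N or contact force between any of the fingers, the arm and coral_b above 0.3 N or contact force between any of the fingers, the arm and cream_a above 0.3 N or contact force between any of the fingers, the arm and cream_b above 0.3 N).
It fails at once if a coral embed falls or is flung free of the tongs, faster than 0.45 m/s ((linear speed of coral_a above 0.45 m/s and contact force between tongs and coral_a below 0.02 N) or (linear speed of coral_b above 0.45 m/s and contact force between tongs and coral_b below 0.02 N)).
It fails at once if a coral embed is crushed: more than 25 N between it and the tongs (contact force between tongs and coral_a above 25 N or contact force between tongs and coral_b above 25 N).
It fails at once if the tongs fall out of the gripper, faster than 0.45 m/s (linear speed of tongs above 0.45 m/s and contact force between the fingers and tongs below 0.02 N).
It fails at once if a cream embed is moved by more than 12 mm, or the spray bottle or timer by more than 20 mm (distance of any of cream_a_mid, cream_b_mid from where it was at the start of the episode above 0.012 m or distance of any of spray, timer from where it was at the start of the episode above 0.02 m).
It also fails if it takes over 64 s, if anything falls off the work surface, if the arm or the gripper's body presses on something with over 40 N, if the wrist force passes 120 N, or if a joint passes its speed limit or range.

## Robot

A 7-joint arm with a two-finger parallel gripper is mounted at the origin on a cart in front of the work surface, level with it; the furniture and walls round the work are solid. World frame = base frame: x ahead of the robot, y to its left, z up, the work surface at z = 0. Lengths are in mm, angles in rad, forces in N, time in s.
With the tool pointing down it reaches from about 400 to 900 mm from the base axis. Payload 5.6 kg.
Tool frame: the origin (TCP) lies midway between the tips of the shut fingers; the grasp point (between the pads) lies 19 mm behind it; x points along the fingers, y is the direction in which the jaws open and shut, and the axes are right-handed (so a half turn about x gives the same grasp; the last joint's range is limited). The gripper opens to 92 mm and grips with 3 to 60 N. Pads are 20 mm wide; open, the fingers measure 128 mm over their backs; the gripper's body (75 mm by 189 mm) begins 69 mm behind the grasp point.
Start: joints at [1.29, 0.468, -0.012, 1.603, 0.006, 1.071, -0.056], TCP at [153.073, -631.727, 178.192] pointing down, gripper open.
Joint ranges: [-2.53, 2.53], [-0.31, 2.02], [-1.57, 1.55], [0.28, 2.44], [-1.29, 4.43], [0.15, 1.84], [-2.92, 2.92]. Speed limits (rad/s): [2.57, 2.57, 3.14, 3.14, 3.14, 3.14, 3.14].

## Interface

Orientations are given as a rotation vector (axis times angle).
In Python, from cell import robot, grip, kin, viewer gives the robot as it stands. Calls block until the motion is done:
- robot.movep(position, orientation): joint-space move of the TCP to a pose.
- robot.servo_line(position, feed=150, rotation=None): straight line of the TCP; rotation=None keeps the orientation; feed is the mean speed in mm/s.
- robot.goto_joints(angles): joint-space move.
- grip(opening, newtons=None): opening from 0.0 (shut) to 1.0 (fully open); newtons is the grip in N (None keeps the last); returns when the fingers have stopped.
- robot.hold(seconds).
- kin.ik(position, orientation): joint angles nearest the present ones, or None.
- robot.observe(): the state.
- viewer.read_camera(name): name is "scene" or "top" or "wrist"; returns the picture (420x560x3 uint8, red, green, blue); there is no depth.
- viewer.camera_info(name): a dict with "camera_matrix" (3x3 intrinsics, pixels), "R" (3x3) and "t" (3): a world point X has camera coordinates R X + t. Camera axes: x right, y down, z forward; pixel columns grow to the right and rows downward; lengths in mm; the calibration is good to about 2 mm. A picture is of the moment at which its call begins: read the wrist's pose just before it. camera_info takes no time and is no camera call; for the wrist camera it gives the pose at the moment of the call.
A pose or a line that the arm cannot do raises robot.IKError and nothing moves.
- robot.job_done(): hands the job in, once; it reports no verdict.
Trained networks look in the newest picture that a camera, given by its name, has taken for a name from the list of things; names that differ only in an ending like _2 or _b are one class to them, and where a whole thing is asked for, a point or a joint stands for the part that bears it (a point fixed in the world has none). Each returns a list of dicts, best first, with "confidence" (0 to 1); they miss things now and then, are a little off and sometimes report something else, mostly with a low value. They report only what shows in the picture. A call takes as long as a camera call. They do not tell look-alikes from the thing itself.
- viewer.silhouettes(name, camera): "mask" (420x560 bool, what is visible of it).
- viewer.pinpoint(name, camera): "at" ([x, y, z] in mm, in the coordinates of the camera as it stood for that picture, good to about 4 mm: a listed point, or the origin of a listed thing).
The state is a dict: "t": time; "joints": joint angles; "joint_velocities": joint speeds; "joint_torque": joint torques, N m; "tcp_pos": TCP position; "tcp_rot": TCP orientation; "contact_force": force on the tool from outside, world axes, zero at the start; "wrist_torque": the same for the moment, N m; "grip_width": opening from 0.0 (shut) to 1.0 (fully open).
Only numpy, scipy, OpenCV 4.12 (cv2) and the standard library are available. Lean on these libraries where they do the work, as an engineer would, in place of code of your own. Each camera call takes 0.05 s, during which the arm holds its last target.

## Working session

There is one attempt and no reset: what is moved stays moved. The work goes in short steps, each a Python script; the robot and the scene stay as the last script left them, time stands still between calls to the robot, and variables do not carry over. Pictures are saved under pics/ and viewed, and the job is handed in when it is done.

```bash
ls; mkdir -p pics; python3 - <<'E'
from cell import robot, grip, kin, viewer
import cv2
s=robot.observe(); print(s['t'],s['tcp_pos'],s['tcp_rot'],s['grip_width'],s['contact_force'])
for n in ['scene','top','wrist']:
    im=viewer.read_camera(n); cv2.imwrite(f'pics/{n}0.png',im[:,:,::-1])
    ci=viewer.camera_info(n); print(n,ci['camera_matrix'],ci['R'],ci['t'])
E
```

```text
pics
0.0 [ 152.87447475 -631.10085906  177.24577516] [ 2.09567366  0.25209451 -2.09637266] 1.0016656272438682 [ 0.31486537 -0.75971274  0.06276298]
scene [[409.60741292   0.         282.89801947]
 [  0.         409.60741292 206.71113562]
 [  0.           0.           1.        ]] [[-0.47314666 -0.88091515  0.01098859]
 [-0.57590778  0.29983765 -0.76054428]
 [ 0.66668018 -0.3661774  -0.64919307]] [179.34189987 427.38137309 497.71910219]
top [[446.3332928    0.         294.01314427]
 [  0.         446.3332928  219.77987492]
 [  0.           0.           1.        ]] [[ 0.01449314 -0.99945413 -0.02968822]
 [-0.99524084 -0.01155791 -0.09675792]
 [ 0.09636196  0.03094926 -0.99486507]] [-103.3805589   573.07138937 1079.16288827]
wrist [[302.31461097   0.         279.68444283]
 [  0.         302.31461097 207.8714618 ]
 [  0.           0.           1.        ]] [[ 2.35552724e-01 -9.71861446e-01 -4.94365930e-04]
 [-9.38816949e-01 -2.27675097e-01  2.58431397e-01]
 [-2.51272066e-01 -6.04101004e-02 -9.66029486e-01]] [-649.67740759  -27.79383985  389.93072574]
```

View pics/top0.png

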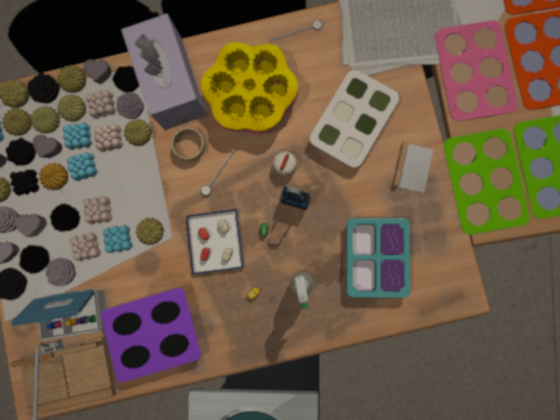

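View pics/scene0.png

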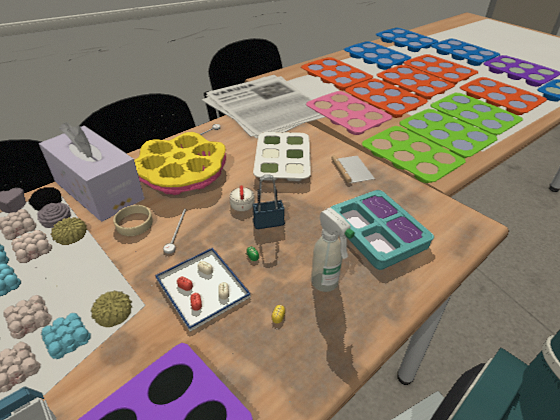

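View pics/wrist0.png

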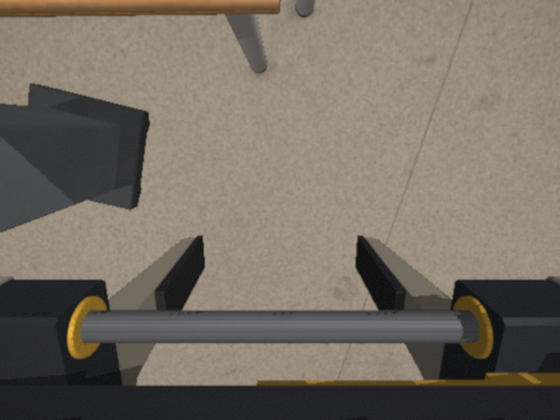

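The top view shows the tray at about (215,241), the cup with the tongs at (294,198), the mould at (379,258) with pink-white bases in its left column at (363,241) and (364,276), and the bottle at (302,288). The corals are at (204,234) and (205,254). Next I'll query the networks in the top and scene views.

```bash
cat > h.py <<'E'
from cell import robot, grip, kin, viewer
import numpy as np, cv2
from scipy.spatial.transform import Rotation as Rn
def w(ci,p): return ci['R'].T@(np.array(p)-ci['t'])
def ray(ci,u,v,z):
    K=np.array(ci['camera_matrix']); d=ci['R'].T@(np.linalg.inv(K)@[u,v,1]); c=-ci['R'].T@np.array(ci['t'])
    return c+d*(z-c[2])/d[2]
def pin(n,cam,k=4):
    ci={a:np.array(b) for a,b in viewer.camera_info(cam).items() if a in('camera_matrix','R','t')}
    for d in viewer.pinpoint(n,cam)[:k]: print(cam,n,round(d['confidence'],2),w(ci,d['at']).round(1))
def CI(cam): return {a:np.array(b) for a,b in viewer.camera_info(cam).items() if a in('camera_matrix','R','t')}
def proj(ci,X):
    p=ci['R']@np.array(X)+ci['t']; q=ci['camera_matrix']@p; return q[:2]/q[2]
def snap(n,f,box=None,s=1):
    im=viewer.read_camera(n)
    cv2.imwrite('pics/full_'+f,im[:,:,::-1])
    if box: im=im[box[1]:box[3],box[0]:box[2]]
    if s!=1: im=cv2.resize(im,None,fx=s,fy=s,interpolation=cv2.INTER_CUBIC)
    cv2.imwrite('pics/'+f,im[:,:,::-1])
E
python3 - <<'E'
from h import *
for cam in ['top','scene']:
    viewer.read_camera(cam)
    for n in ['tongs_grip','tongs_tip','cup_floor','coral_a_mid','cream_a_mid','drying_tray','mould','base_a_top','spray','timer']: pin(n,cam)
im=cv2.imread('pics/top0.png'); cv2.imwrite('pics/topc.png',cv2.resize(im[160:320,180:430],None,fx=3.2,fy=3.2,interpolation=cv2.INTER_CUBIC))
E
```

```text
top tongs_grip 0.66 [637.3 -95.8  75.2]
top tongs_tip 0.51 [632.2 -94.4   7.9]
top cup_floor 0.63 [632.1 -95.3   2.9]
top cup_floor 0.46 [ 446.5 -330.6   30.3]
top coral_a_mid 0.66 [539.4 133.3   9.4]
top coral_a_mid 0.53 [ 440.9 -332.1   27.8]
top cream_a_mid 0.65 [562.5  89.    6.7]
top cream_a_mid 0.6 [551.8 -19.3   3.3]
top cream_a_mid 0.55 [540.3 129.4   8. ]
top drying_tray 0.67 [522.3 105.6   2.5]
top base_a_top 0.93 [ 529.9 -269.3    6.6]
top base_a_top 0.32 [ 4.881e+02  7.390e+01 -3.000e-01]
top spray 0.82 [ 411.8 -120.7   -2.7]
top spray 0.24 [539.8 135.1   0.9]
top timer 0.87 [ 7.221e+02 -6.760e+01 -4.000e-01]
scene tongs_grip 0.6 [ 635.7 -100.6   76.3]
scene tongs_tip 0.79 [630.4 -96.8   0.7]
scene cup_floor 0.83 [ 632.1 -100.9    5.1]
scene cup_floor 0.73 [632.4 -98.2   6.3]
scene cup_floor 0.73 [ 409.5 -119.7   -1.9]
scene coral_a_mid 0.63 [ 487.5 -302.7    3.5]
scene coral_a_mid 0.56 [540.7 134.    8.9]
scene cream_a_mid 0.49 [551.5 -20.2   8.4]
scene cream_a_mid 0.46 [557.5  84.6  10.5]
scene drying_tray 0.89 [518.7 101.5   2. ]
scene drying_tray 0.53 [558.9  84.4  10.2]
scene mould 0.71 [ 4.890e+02 -3.031e+02 -4.000e-01]
scene base_a_top 0.52 [ 530.9 -269.3   10. ]
scene spray 0.83 [ 409.  -118.5   -3.2]
scene timer 0.88 [722.1 -67.2  -4. ]
```

View pics/topc.png

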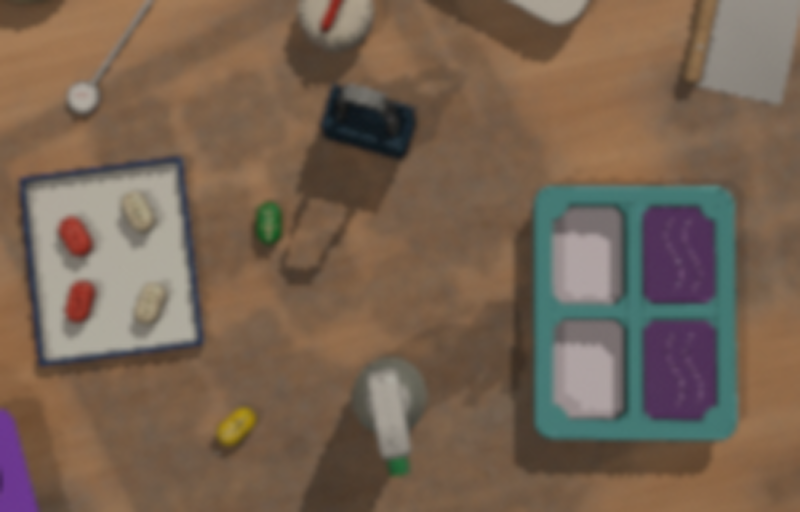

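```bash
cat >> h.py <<'E'
def down(a):
    c,s=np.cos(a),np.sin(a); return Rn.from_matrix(np.array([[0,c,s],[0,s,-c],[-1,0,0]])).as_rotvec()
E
python3 - <<'E'
from h import *
s=robot.observe(); R=Rn.from_rotvec(s['tcp_rot']).as_matrix(); print(R.round(3))
ci=CI('wrist'); c=-ci['R'].T@ci['t']; print('cam in tool',R.T@(c-s['tcp_pos']),'axes',(R.T@ci['R'].T).round(3))
for p,a in [((540,-60,330),np.pi),((540,-60,330),0),((500,110,260),0),((540,-60,330),-1.57),((470,-270,260),-1.57),((470,-270,120),-1.57),((470,-270,120),1.57)]:
    print(p,a,kin.ik(p,down(a)))
E
```

```text
[[-0.     0.236 -0.972]
 [-0.    -0.972 -0.236]
 [-1.     0.     0.   ]]
cam in tool [-2.06082375e+02  7.23715830e-02 -7.39501736e+01] axes [[-0.001 -0.258  0.966]
 [ 1.    -0.     0.001]
 [-0.     0.966  0.258]]
(540, -60, 330) 3.141592653589793 [-1.0056417   0.36140231  1.37785247  1.72180595 -0.36266291  1.36152553
 -2.70367856]
(540, -60, 330) 0 [ 0.62974517  0.24065119 -0.69485493  1.63262281  0.15796032  1.32561412
 -0.08941345]
(500, 110, 260) 0 [ 0.5903417   0.32875792 -1.0539648   1.79108873  0.30593236  1.19985304
 -0.55364699]
(540, -60, 330) -1.57 [ 0.52104568  0.21736576 -0.55784769  1.63880676  0.11814521  1.31925251
 -1.62569954]
(470, -270, 260) -1.57 [ 0.63977392  0.22202684 -0.21141867  1.76176943  0.05035797  1.16304623
 -1.15658637]
(470, -270, 120) -1.57 [ 0.61144971  0.36884967 -0.18541254  1.91143697  0.08714779  0.86895798
 -1.18809676]
(470, -270, 120) 1.57 [ 1.02789728  0.46790826 -0.71687721  1.88506645  0.37918068  0.92823243
  1.70240193]
```

```bash
python3 - <<'E'
from h import *
robot.movep([440,-300,230],down(-np.pi/2)); print(robot.observe()['t'])
snap('wrist','w_mould.png'); 
for n in ['mould','base_a_top','bar_a_top']: pin(n,'wrist')
robot.movep([600,-110,230],down(-np.pi/2)); print(robot.observe()['t'])
snap('wrist','w_cup.png')
for n in ['cup_floor','tongs_grip','tongs_tip']: pin(n,'wrist')
ci=CI('wrist'); print(proj(ci,[632,-97,126]),proj(ci,[632,-97,46]))
robot.movep([480,90,200],down(-np.pi/2)); print(robot.observe()['t'])
snap('wrist','w_tray.png')
for n in ['coral_a_mid','cream_a_mid','drying_tray']: pin(n,'wrist',6)
print(robot.observe()['t'],robot.observe()['joints'])
np.save('ci_tray.npy',CI('wrist'),allow_pickle=True)
E
```

```text
2.875
wrist mould 0.86 [ 483.  -300.3    1.2]
wrist base_a_top 0.64 [ 530.9 -269.5    9.1]
wrist bar_a_top 0.57 [ 444.6 -334.6   30.5]
4.05
wrist cup_floor 0.7 [631.6 -96.9   3.3]
wrist tongs_grip 0.59 [ 636.1 -100.7   73.6]
wrist tongs_tip 0.81 [636.9 -98.5   4. ]
[264.82895537 168.81647506] [267.69847919 160.49952059]
5.1833
wrist coral_a_mid 0.83 [537.6 133.9  13.1]
wrist cream_a_mid 0.8 [561.6  87.3  10. ]
wrist cream_a_mid 0.72 [554.2 -20.7   5.4]
wrist drying_tray 0.8 [520.6 104.7  -1. ]
5.3833 [ 0.11732948  0.20376535 -0.41484974  1.94167761  0.09611478  1.01493752
 -1.91408086]
```

View pics/w_mould.png

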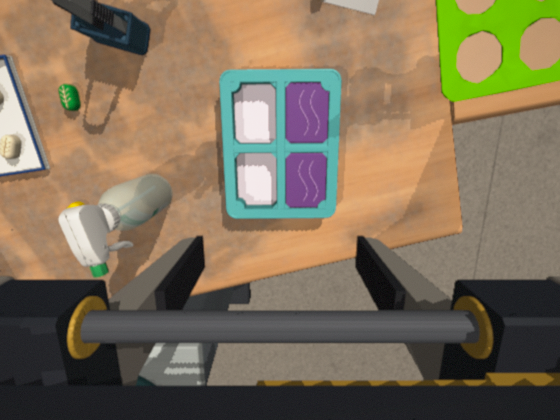

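View pics/w_cup.png

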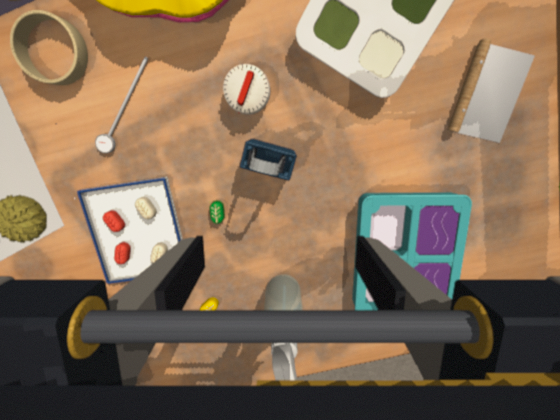

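View pics/w_tray.png

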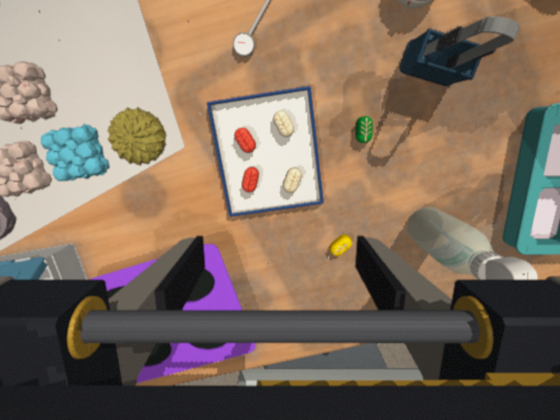

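The wrist views confirm the layout: mould with its two pale cavities in the left column at (255,112) and (257,180), cup at (268,160), tray with corals at (245,140) and (250,180). I'll segment on rectified planes to get accurate poses.

```bash
cat > seg.py <<'E'
from h import *
ctr=np.array([-206.08,0.07,-73.95]); ax=np.array([[-.001,-.258,.966],[1,0,.001],[0,.966,.258]])
s=np.load('ci_tray.npy',allow_pickle=True).item()
Kw=s['camera_matrix']
def ciw(p):
    R=Rn.from_rotvec(down(-np.pi/2)).as_matrix(); c=np.array(p)+R@ctr; Rc=(R@ax).T
    u,_,v=np.linalg.svd(Rc); Rc=u@v
    return dict(camera_matrix=Kw,R=Rc,t=-Rc@c)
def seg(img,ci,fn,z,box,name,k=5,n=1):
    im=cv2.imread(img); up=cv2.resize(im,None,fx=1,fy=1)
    # rectify: px(i,j)-> x=x1-i*.5, y=y1-j*.5
    x0,x1,y0,y1=box; H=int((x1-x0)*2);W=int((y1-y0)*2)
    P=ci['camera_matrix']@np.c_[ci['R'][:,0],ci['R'][:,1],ci['R'][:,2]*z+ci['t']]
    A=np.array([[0,-.5,x1],[-.5,0,y1],[0,0,1.]])
    M=P@A
    r=cv2.warpPerspective(im,M,(W,H),flags=cv2.INTER_CUBIC|cv2.WARP_INVERSE_MAP)
    hsv=cv2.cvtColor(r,cv2.COLOR_BGR2HSV); m=fn(hsv,r).astype(np.uint8)*255
    m=cv2.morphologyEx(m,cv2.MORPH_OPEN,np.ones((k,k)))
    cs,_=cv2.findContours(m,cv2.RETR_EXTERNAL,cv2.CHAIN_APPROX_NONE); out=[]
    for c in sorted(cs,key=cv2.contourArea,reverse=True)[:n]:
        (u,v),(a,b),th=cv2.minAreaRect(c); bx=cv2.boxPoints(((u,v),(a,b),th))*.5
        pts=np.c_[x1-bx[:,1],y1-bx[:,0]]
        e=pts[1]-pts[0]; f=pts[2]-pts[1]; L=e if np.hypot(*e)>np.hypot(*f) else f
        ang=np.degrees(np.arctan2(L[1],L[0]))%180
        mm=cv2.moments(c); cx,cy=x1-mm['m01']/mm['m00']*.5,y1-mm['m10']/mm['m00']*.5
        ma=np.degrees(.5*np.arctan2(2*mm['mu11'],mm['mu20']-mm['mu02'])) # img: from +u(-y) toward +v(-x)
        d=np.array([-np.sin(np.radians(ma)),-np.cos(np.radians(ma))]); mang=np.degrees(np.arctan2(d[1],d[0]))%180
        print(name,'rect ctr',pts.mean(0).round(1),'size',round(max(a,b)/2,1),round(min(a,b)/2,1),'ang',round(ang,1),'cent',round(cx,1),round(cy,1),'momang',round(mang,1))
        cv2.drawContours(r,[c],-1,(0,255,0),1)
    return r
if __name__=='__main__':
    T=viewer.camera_info('top'); T={a:np.array(T[a]) for a in('camera_matrix','R','t')}
    cm=ciw([440,-300,230]); cc=ciw([600,-110,230]); ct=s; print(np.abs(ciw([480,90,200])['t']-ct['t']))
    print(ct['R']-ciw([480,90,200])['R'])
    turq=lambda h,r:(h[...,0]>78)&(h[...,0]<98)&(h[...,1]>90)&(h[...,2]>60)
    mb=(370,610,-400,-200)
    for nm,f,ci in [('mould wrist','full_w_mould.png',cm),('mould top','top0.png',T)]:
        r=seg('pics/'+f,ci,turq,32,mb,nm); cv2.imwrite('pics/r_'+nm.replace(' ','_')+'.png',r)
    wht=lambda h,r:(h[...,1]<60)&(h[...,2]>90)
    for nm,f,ci in [('base wrist','full_w_mould.png',cm),('base top','top0.png',T)]:
        r=seg('pics/'+f,ci,wht,9,(400,580,-330,-220),nm,n=2); cv2.imwrite('pics/r_'+nm.replace(' ','_')+'.png',r)
    blue=lambda h,r:(h[...,0]>95)&(h[...,0]<125)&(h[...,1]>90)&(h[...,2]<110)
    for nm,f,ci in [('cup wrist','full_w_cup.png',cc),('cup tray','full_w_tray.png',ct),('cup top','top0.png',T)]:
        r=seg('pics/'+f,ci,blue,46,(580,690,-160,-40),nm,k=3); cv2.imwrite('pics/r_'+nm.replace(' ','_')+'.png',cv2.resize(r,None,fx=2,fy=2))
    red=lambda h,r:((h[...,0]<9)|(h[...,0]>172))&(h[...,1]>140)&(h[...,2]>60)
    for nm,f,ci in [('coral tray','full_w_tray.png',ct),('coral cup','full_w_cup.png',cc),('coral top','top0.png',T)]:
        r=seg('pics/'+f,ci,red,13,(430,600,30,180),nm,n=2,k=3); cv2.imwrite('pics/r_'+nm.replace(' ','_')+'.png',cv2.resize(r,None,fx=2,fy=2))
E
python3 seg.py; cd pics; python3 -c "
import cv2,numpy as np
def row(fs,h): return np.hstack([cv2.resize(i,(int(i.shape[1]*h/i.shape[0]),h)) for i in map(cv2.imread,fs)])
cv2.imwrite('m1.png',row(['r_mould_wrist.png','r_base_wrist.png','r_base_top.png'],300))
cv2.imwrite('m2.png',row(['r_cup_wrist.png','r_cup_tray.png','r_coral_tray.png'],220))"
```

```text
[0.4923562  0.64075312 0.11057213]
[[-2.68249394e-03  2.94172439e-06 -3.94537513e-04]
 [-5.70226109e-06  2.48985030e-03 -3.46103102e-05]
 [ 3.39546461e-05  1.07326489e-03 -9.56400234e-06]]
mould wrist rect ctr [ 487.4 -301.2] size 190.7 151.2 ang 0.4 cent 487.5 -301.1 momang 179.7
mould top rect ctr [ 485. -301.] size 189.0 149.0 ang 0.0 cent 485.0 -300.9 momang 179.2
base wrist rect ctr [ 531.2 -266.8] size 76.5 56.5 ang 0.0 cent 530.4 -267.2 momang 175.5
base wrist rect ctr [ 442.2 -267.2] size 75.5 56.5 ang 0.0 cent 442.8 -267.7 momang 4.4
base top rect ctr [ 441.2 -268. ] size 77.5 54.0 ang 0.0 cent 441.7 -268.6 momang 0.7
base top rect ctr [ 528.5 -267. ] size 76.0 54.0 ang 0.0 cent 527.9 -267.8 momang 175.9
cup wrist rect ctr [634.6 -95.7] size 64.8 37.1 ang 74.8 cent 638.8 -98.8 momang 71.3
cup tray rect ctr [626.4 -87.3] size 80.6 46.4 ang 74.8 cent 623.6 -82.4 momang 78.2
cup top rect ctr [623.8 -97.1] size 64.3 34.1 ang 80.0 cent 620.5 -97.8 momang 80.6
coral tray rect ctr [539.3 133. ] size 31.6 18.9 ang 31.0 cent 539.4 133.0 momang 30.8
coral tray rect ctr [488.9 127.8] size 32.8 18.1 ang 167.0 cent 488.8 127.8 momang 165.5
coral cup rect ctr [541.3 133.1] size 31.3 24.0 ang 31.6 cent 541.3 133.0 momang 31.6
coral cup rect ctr [490.8 127.5] size 36.3 21.2 ang 166.8 cent 490.8 127.5 momang 157.3
coral top rect ctr [538.  132.6] size 29.8 17.6 ang 33.7 cent 538.1 132.6 momang 32.0
coral top rect ctr [487.2 127.3] size 29.8 17.0 ang 167.9 cent 487.4 127.3 momang 166.2
```

View pics/m1.png

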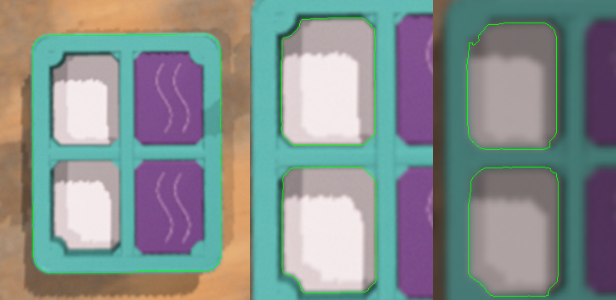

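View pics/m2.png

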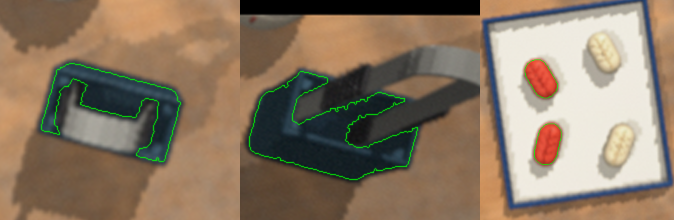

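```bash
python3 - <<'E'
from h import *
a=np.radians(-105)
robot.movep([634,-97,200],down(a)); o=robot.observe(); print(o['t'],o['tcp_pos'])
ci=CI('wrist'); np.save('ci_g1.npy',ci,allow_pickle=True)
snap('wrist','w_g1.png')
for n in ['cup_floor','tongs_grip','tongs_tip']: pin(n,'wrist')
for p in [(634,-97,126),(634,-97,46),(634,-97,181)]: print(p,proj(ci,p))
im=cv2.imread('pics/full_w_g1.png'); cv2.imwrite('pics/w_g1c.png',cv2.resize(im[130:290,190:370],None,fx=3.6,fy=3.6,interpolation=cv2.INTER_CUBIC))
print(o['joints'])
E
```

```text
6.3417 [633.48273913 -94.79443052 199.91638557]
wrist cup_floor 0.95 [631.7 -97.1   2.7]
wrist cup_floor 0.57 [ 413.9 -120.6   -2.9]
wrist tongs_tip 0.61 [ 6.363e+02 -9.690e+01  6.000e-01]
(634, -97, 126) [282.26542181 205.81435813]
(634, -97, 46) [281.7743277  189.16443956]
(634, -97, 181) [282.78945457 223.58101981]
[ 0.27096628  0.44888766 -0.23742478  1.59234257  0.11237313  1.11461691
 -1.82342705]
```

View pics/w_g1c.png

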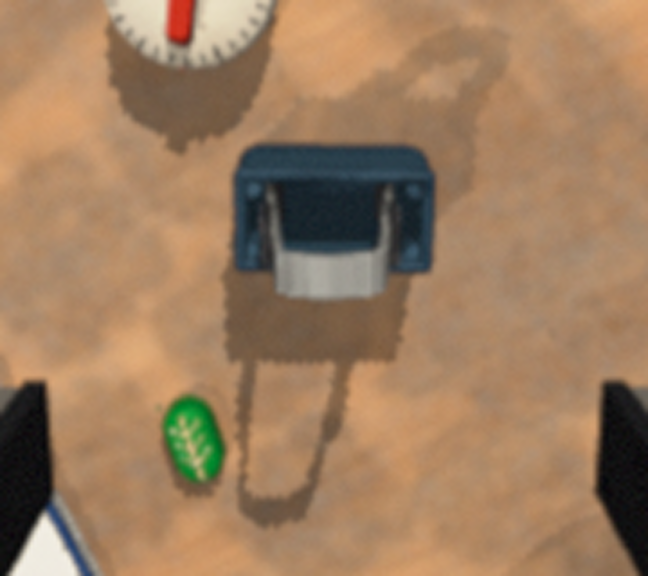

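```bash
python3 - <<'E'
from h import *
o=robot.observe(); print(o['t'],o['tcp_pos'],CI('wrist')['t']-np.load('ci_g1.npy',allow_pickle=True).item()['t'])
robot.hold(0.2); o=robot.observe(); print(o['t'],o['tcp_pos'],CI('wrist')['t']-np.load('ci_g1.npy',allow_pickle=True).item()['t'])
robot.servo_line([634,-97,57],feed=120); o=robot.observe(); print(o['t'],o['tcp_pos'],o['contact_force'])
grip(40/92,15); o=robot.observe(); print(o['t'],o['grip_width']*92,o['tcp_pos'],o['contact_force'])
snap('wrist','w_g2.png')
snap('scene','s_g2.png',(180,120,380,320),3)
E
```

```text
6.5417 [633.77274761 -95.09418627 200.59672974] [-0.47573869  0.64912061 -0.01133879]
6.7417 [633.95609463 -96.45119057 200.35415325] [-0.62402896  1.04739186 -0.1027155 ]
8.0833 [634.73359837 -97.02806187  57.9145517 ] [ 0.08458819 -0.19712601  0.54495058]
8.9583 40.07485845346471 [633.97485277 -97.02570962  56.98634581] [ 0.37245651  0.02146238 -0.16847946]
```

View pics/w_g2.png

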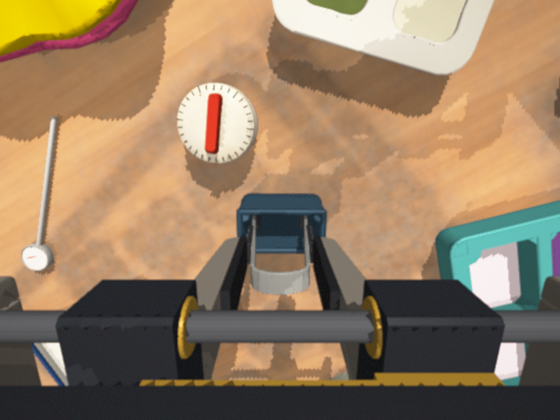

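View pics/s_g2.png

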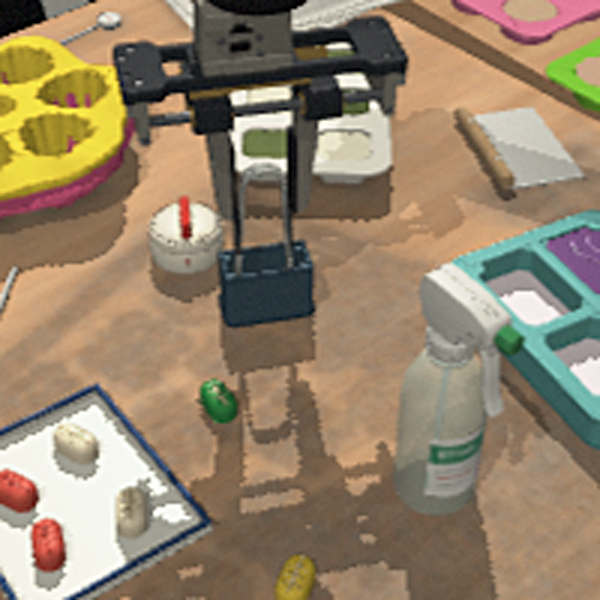

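```bash
python3 - <<'E'
from h import *
robot.servo_line([634,-97,167],feed=120); o=robot.observe(); print(o['t'],o['tcp_pos'],o['grip_width']*92,o['contact_force'])
for p,a in [((539,132.5,100),-59),((539,132.5,56),-59),((488.5,127.5,56),-103.7),((531,-267.5,62),-90),((443,-267.5,62),-90)]:
    q=kin.ik(p,down(np.radians(a))); print(None if q is None else np.round(q,2))
robot.movep([539,132.5,110],down(np.radians(-59))); robot.hold(0.3)
o=robot.observe(); print(o['t'],o['tcp_pos'],o['grip_width']*92,o['contact_force'])
ci=CI('wrist'); np.save('ci_a1.npy',ci,allow_pickle=True)
snap('wrist','w_a1.png',(190,130,370,310),3.3)
print(proj(ci,[539,132.5,11]),proj(ci,[539,132.5,19]))
pin('coral_a_mid','wrist');pin('tongs_tip','wrist')
E
```

```text
10.125 [633.31424293 -96.96078192 166.04244983] 39.996060302211596 [ 0.36210549 -0.06920521 -1.01114274]
[ 0.06  0.45 -0.46  1.88  0.26  0.86 -1.55]
[ 0.04  0.51 -0.43  1.91  0.29  0.78 -1.58]
[-0.07  0.42 -0.31  2.03  0.19  0.71 -2.3 ]
[ 0.59  0.53 -0.23  1.82  0.16  0.81 -1.3 ]
[ 0.67  0.42 -0.24  2.    0.14  0.73 -1.22]
11.425 [539.63010398 131.50035602 110.11789011] 39.97246427141295 [ 0.59483132  0.91850554 -0.55973901]
[277.82681102 200.63810542] [277.79039323 202.49624137]
wrist coral_a_mid 0.72 [537.9 135.1  10.5]
wrist tongs_tip 0.6 [632.8 -93.8   1. ]
```

View pics/full_w_a1.png

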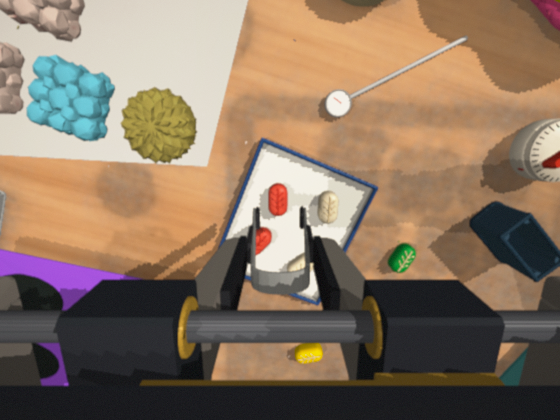

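View pics/w_a1.png

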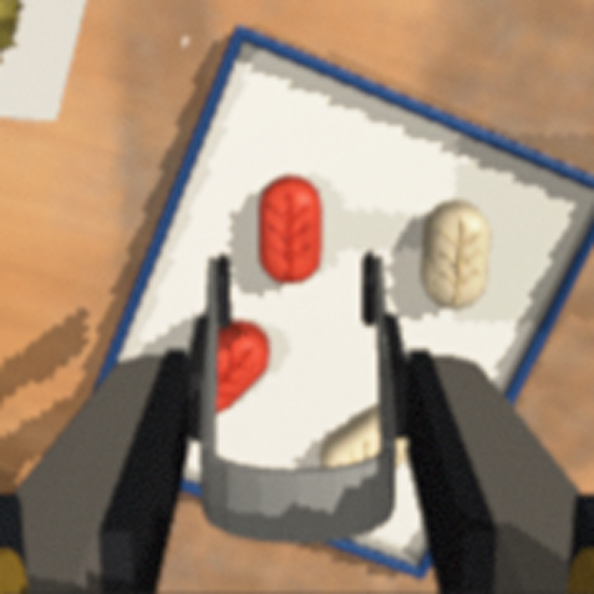

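```bash
python3 - <<'E'
from h import *
r=down(np.radians(-59))
robot.servo_line([540,133,70],feed=100); robot.hold(0.2)
o=robot.observe(); print(o['t'],o['tcp_pos'])
robot.servo_line([540,133,56],feed=60); robot.hold(0.2)
o=robot.observe(); print(o['t'],o['tcp_pos'],o['contact_force'])
snap('wrist','w_a2.png',(190,130,370,310),3.3)
E
```

```text
12.325 [540.51881508 133.15974293  70.68611045]
12.9083 [540.16680823 133.10377685  56.14394748] [0.49212305 0.32799163 0.26090811]
```

View pics/w_a2.png

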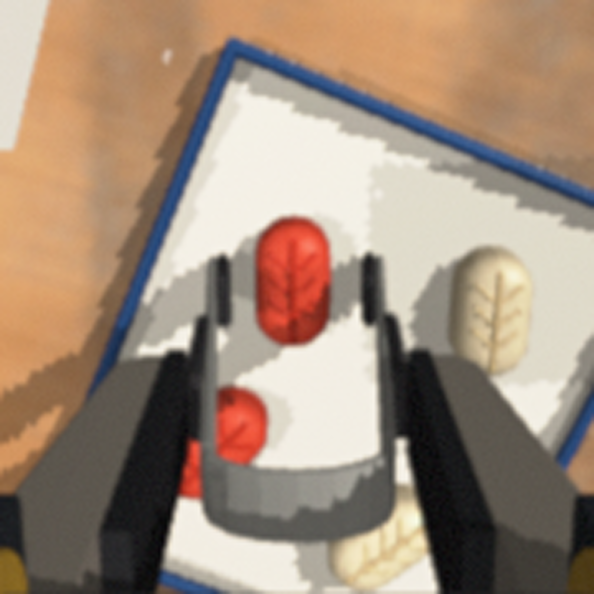

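```bash
python3 - <<'E'
from h import *
ci=CI('wrist'); t=robot.observe()['tcp_pos']
for z in (5,13,19): print(z,(proj(ci,[t[0],t[1],z])-[190,130])*3.3)
grip(0.3,22); o=robot.observe(); print(o['t'],o['grip_width']*92,o['contact_force'])
robot.hold(0.2); print(robot.observe()['grip_width']*92)
robot.servo_line([540,133,115],feed=70); robot.hold(0.1); o=robot.observe(); print(o['t'],o['grip_width']*92,o['tcp_pos'],o['contact_force'])
snap('wrist','w_a3.png',(190,130,370,310),3.3)
E
```

```text
5 [293.39060152 275.14330229]
13 [293.34721738 283.61441722]
19 [293.31294735 290.30592737]
13.2333 34.4399236291142 [ 0.26333359 -0.14934524  0.60686588]
34.06643918187215
14.525 34.19226619094932 [539.5768993  132.83434739 114.4306211 ] [ 0.51993606  0.38895216 -1.09152801]
```

View pics/w_a3.png

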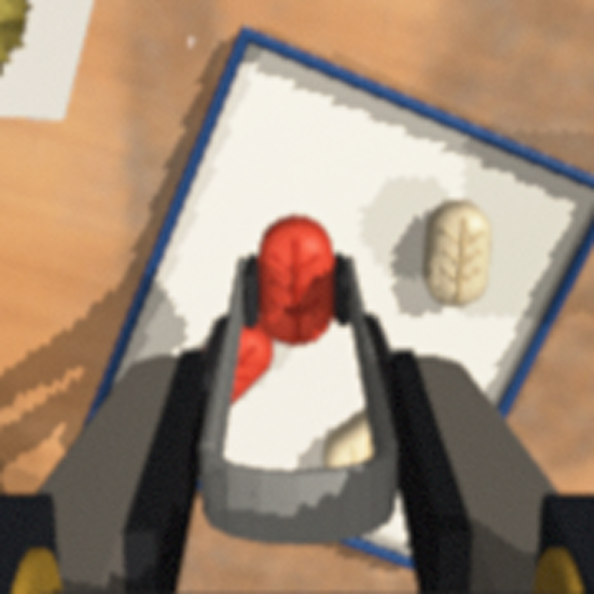

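Coral A is held centred between the pads, at crop (297,281). Next I carry it to the mould's far cavity.

```bash
python3 - <<'E'
from h import *
r=down(-np.pi/2)
robot.servo_line([540,133,140],feed=100)
robot.movep([531,-267.5,140],r); o=robot.observe(); print(o['t'])
robot.servo_line([531,-267.5,105],feed=100); robot.hold(0.3); o=robot.observe(); print(o['t'],o['tcp_pos'],o['grip_width']*92)
ci=CI('wrist')
snap('wrist','w_b1.png',(180,100,380,300),3)
pin('base_a_top','wrist')
# expected cavity outlines
for z,c in ((32,'rim'),(9,'floor')):
    print(c,[((proj(ci,[531+sx*38,-267.5+sy*28,z])-[180,100])*3).round(0).tolist() for sx,sy in((1,1),(1,-1),(-1,-1),(-1,1))])
E
```

```text
16.4583
17.2583 [ 531.33834841 -267.68021493  105.58135617] 34.21760815600957
wrist base_a_top 0.9 [ 529.  -268.7    7.5]
wrist base_a_top 0.39 [ 531.7 -265.4   50.9]
rim [[208.0, 203.0], [389.0, 203.0], [383.0, 434.0], [214.0, 434.0]]
floor [[214.0, 194.0], [383.0, 194.0], [377.0, 409.0], [219.0, 410.0]]
```

View pics/w_b1.png

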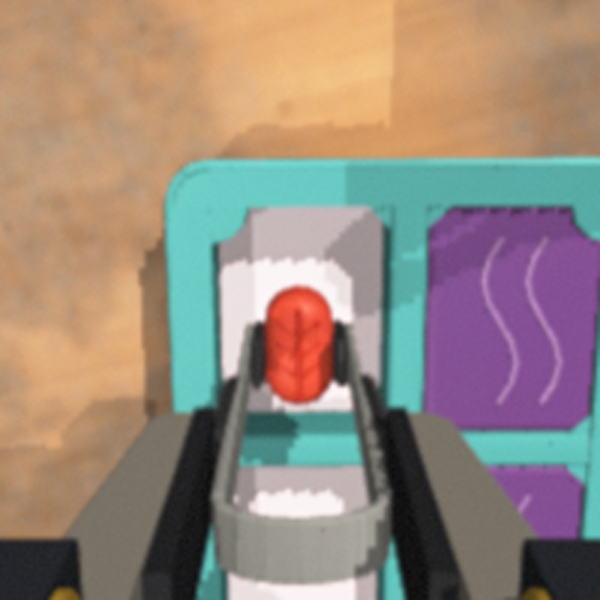

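View pics/full_w_b1.png

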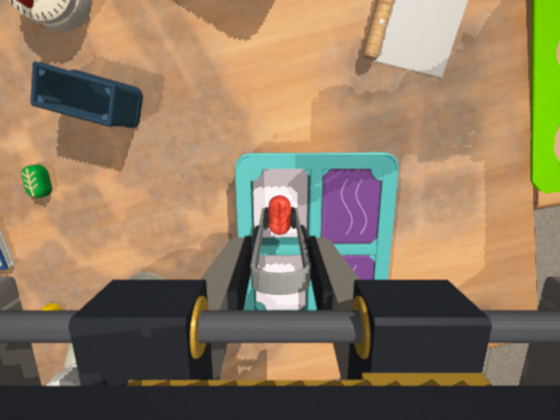

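```bash
python3 - <<'E'
from h import *
robot.servo_line([530,-268.2,70],feed=80); robot.hold(0.15)
robot.servo_line([530,-268.2,62.6],feed=25); robot.hold(0.2); o=robot.observe(); print(o['t'],o['tcp_pos'],o['contact_force'],o['grip_width']*92)
snap('wrist','w_b2.png',(180,100,380,300),3)
E
```

```text
18.75 [ 530.01091802 -268.21069722   62.64347215] [ 0.03313796  0.12960309 -1.05915362] 34.01002672254244
```

View pics/w_b2.png

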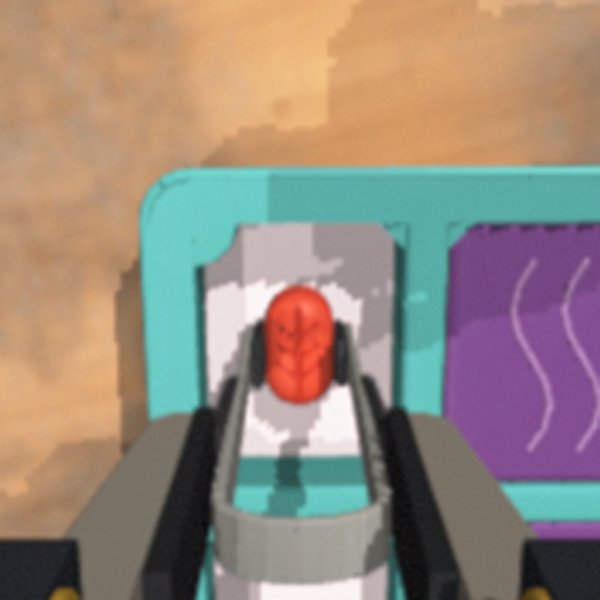

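```bash
python3 - <<'E'
from h import *
ci=CI('wrist'); 
for sx,z in((1,32),(-1,9),(-1,32)): print(sx,z,((proj(ci,[530.5+sx*38,-268.2,z])-[180,100])*3).round(0))
z=62.6
while z>60.5:
    z-=0.4; robot.servo_line([530,-268.2,z],feed=20); robot.hold(0.05)
    f=np.mean([robot.observe()['contact_force'][2] for _ in range(3)]); print(round(z,1),f)
    if f>0.3: break
o=robot.observe(); print(o['t'],o['tcp_pos'])
E
```

```text
1 32 [299. 221.]
-1 9 [299. 455.]
-1 32 [299. 488.]
62.2 -0.39557750406577846
61.8 1.38770749204781
19.4 [ 530.15690846 -268.22089364   61.97916041]
```

```bash
python3 - <<'E'
from h import *
robot.servo_line([530,-268.2,62],feed=20)
grip(37/92,15); grip(40/92,15); robot.hold(0.1)
o=robot.observe(); print(o['t'],o['tcp_pos'],o['grip_width']*92)
robot.servo_line([530,-268.2,140],feed=120); robot.hold(0.25); print(robot.observe()['t'])
ci=CI('wrist')
snap('wrist','w_b3.png',(180,100,380,300),3)
pin('coral_a_mid','wrist'); pin('base_a_top','wrist')
print([(proj(ci,[530.5,-268.2,z])-[180,100])*3 for z in (17,25)])
for sx,z in((1,32),(-1,9),(-1,32)): print(sx,z,((proj(ci,[530.5+sx*38,-268.2,z])-[180,100])*3).round(0))
E
```

```text
20.2583 [ 529.97110525 -268.16016879   61.96732008] 40.084905421470225
21.3083
wrist coral_a_mid 0.84 [ 527.9 -270.6   19.6]
wrist base_a_top 0.8 [ 531.8 -270.2   10. ]
[array([299.86631438, 284.89007292]), array([299.88454883, 289.71206871])]
1 32 [300. 186.]
-1 9 [300. 376.]
-1 32 [300. 395.]
```

View pics/w_b3.png

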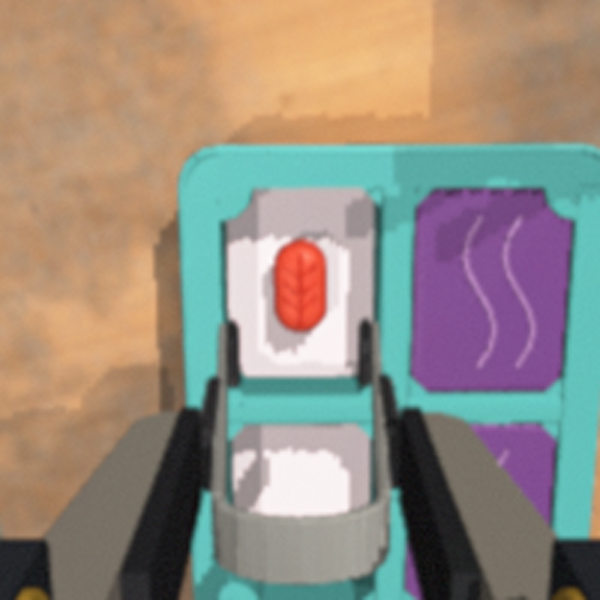

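Coral A lies flat, lengthwise and centred, at crop (300,286) in a cavity spanning columns 225–378. Next is coral B.

```bash
python3 - <<'E'
from h import *
r=down(np.radians(-104))
robot.movep([540,0,140],down(np.radians(-100)))
robot.movep([489.3,127.5,110],r); robot.hold(0.3)
o=robot.observe(); print(o['t'],o['tcp_pos'],o['grip_width']*92)
ci=CI('wrist')
snap('wrist','w_c1.png',(190,130,370,310),3.3)
print([(proj(ci,[489.3,127.5,z])-[190,130])*3.3 for z in (11,13)])
E
```

```text
23.4167 [490.00795918 126.27612622 110.15388453] 40.084744932136225
[array([293.79935524, 236.57612697]), array([293.78928778, 238.09562694])]
```

View pics/w_c1.png

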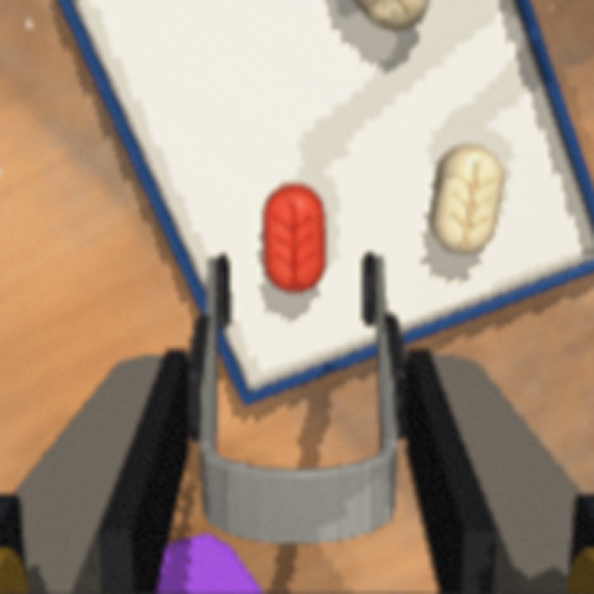

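```bash
python3 - <<'E'
from h import *
p=[489.2,127.5]
robot.servo_line([*p,70],feed=100); robot.hold(0.1)
robot.servo_line([*p,56],feed=60); robot.hold(0.2)
o=robot.observe(); print(o['t'],o['tcp_pos'],o['contact_force'])
snap('wrist','w_c2.png',(190,130,370,310),3.3)
grip(0.3,22); robot.hold(0.1); o=robot.observe(); print(o['t'],o['grip_width']*92,o['contact_force'])
robot.servo_line([*p,115],feed=70); robot.hold(0.1); o=robot.observe(); print(o['t'],o['grip_width']*92,o['tcp_pos'],o['contact_force'])
snap('wrist','w_c3.png',(190,130,370,310),3.3)
E
```

```text
24.7 [489.33821911 127.56967922  56.12071421] [-0.75956795  0.4487886  -1.02262219]
25.125 34.63188232258675 [ 0.65248502 -0.535014    1.15724393]
26.2167 34.552421182155655 [488.78635592 127.37744533 114.46676311] [ 0.15938473 -0.39166294 -1.44180527]
```

View pics/w_c3.png

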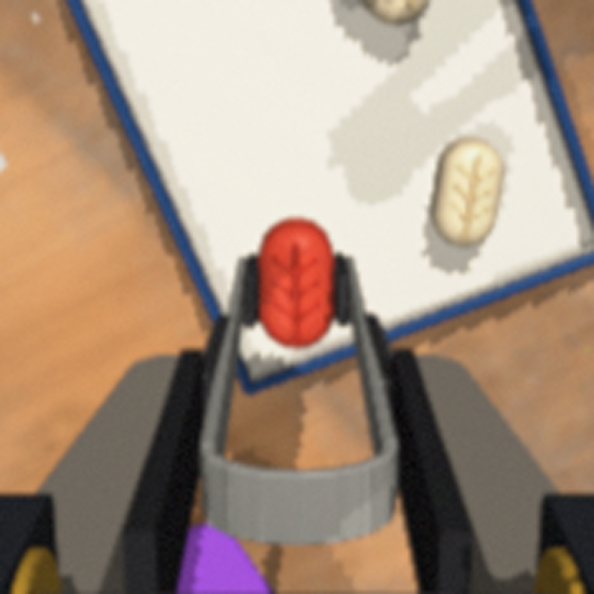

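```bash
python3 - <<'E'
from h import *
robot.servo_line([489.2,127.5,140],feed=120)
robot.movep([540,0,140],down(np.radians(-97)))
robot.movep([520,-262,140],down(-np.pi/2))
robot.servo_line([442,-268.2,140],feed=120)
robot.servo_line([442,-268.2,105],feed=100); robot.hold(0.3); o=robot.observe(); print(o['t'],o['tcp_pos'],o['grip_width']*92,o['joints'])
ci=CI('wrist')
snap('wrist','w_d1.png',(180,100,380,300),3)
for sx,z in((1,32),(-1,9),(-1,32)): print(sx,z,((proj(ci,[442.2+sx*38,-268.2,z])-[180,100])*3).round(0))
snap('scene','s_d1.png')
E
```

```text
29.8583 [ 442.32278862 -268.44497897  105.52313272] 34.49810381393668 [ 0.6922763   0.35689825 -0.25371401  1.97680534  0.12031734  0.82101987
 -1.19910929]
1 32 [298. 203.]
-1 9 [298. 409.]
-1 32 [298. 433.]
```

View pics/w_d1.png

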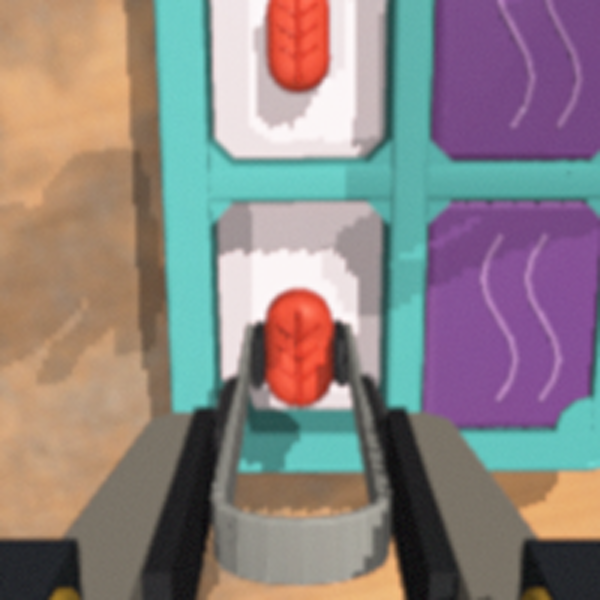

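View pics/s_d1.png

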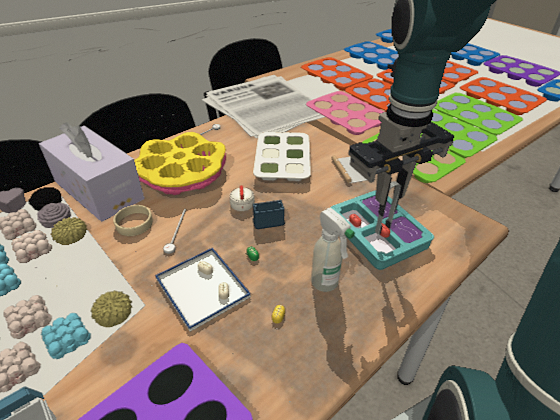

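Coral B is held over the near cavity, with the cavity's columns 215–387 centred at 301 against the coral at 300. The bottle is clear of the gripper.

```bash
python3 - <<'E'
from h import *
p=[441.8,-268.7]
robot.servo_line([*p,70],feed=70); robot.hold(0.15)
robot.servo_line([*p,63],feed=30); robot.hold(0.15); o=robot.observe(); print(o['t'],o['tcp_pos'],o['contact_force'],o['grip_width']*92)
z=63
while z>61.2:
    z-=0.4; robot.servo_line([*p,z],feed=20); robot.hold(0.05)
    f=np.mean([robot.observe()['contact_force'][2] for _ in range(3)]); print(round(z,1),f)
    if f>0.3: break
robot.servo_line([*p,62 if z<62 else z],feed=20)
grip(37/92,15); grip(40/92,15); robot.hold(0.1)
o=robot.observe(); print(o['t'],o['tcp_pos'],o['grip_width']*92)
robot.servo_line([*p,140],feed=110); robot.hold(0.25); print(robot.observe()['t'])
ci=CI('wrist')
snap('wrist','w_d3.png',(180,100,380,300),3)
print([(proj(ci,[*p,z])-[180,100])*3 for z in (17,25)])
for sx,z in((1,32),(-1,9),(-1,32)): print(sx,z,((proj(ci,[p[0]+sx*38,p[1],z])-[180,100])*3).round(0))
E
```

```text
31.2917 [ 441.85565444 -268.74829768   63.05635094] [ 0.75187939  0.06994272 -0.6374719 ] 34.318604792316286
62.6 -1.6596687625238993
62.2 -0.16210402115393763
61.8 1.2988264477275164
33.05 [ 441.76770665 -268.6872495    61.98170982] 40.169752013959865
34.1583
[array([299.896836  , 286.38900044]), array([299.9154362 , 291.23673744])]
1 32 [300. 188.]
-1 9 [300. 377.]
-1 32 [300. 397.]
```

View pics/w_d3.png

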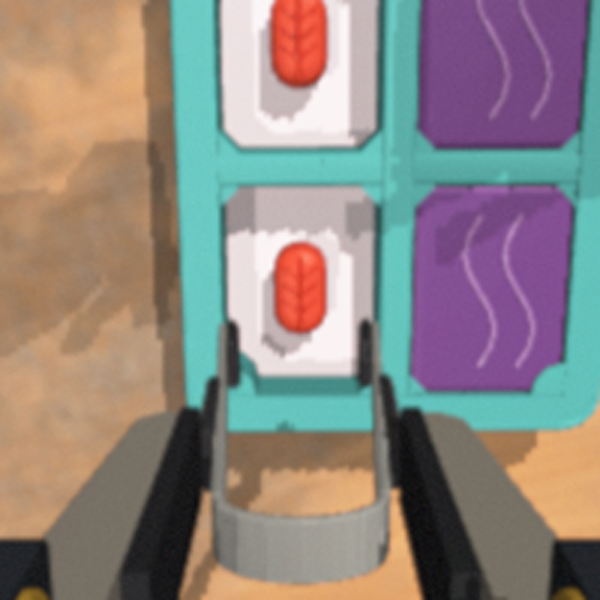

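Both corals are in place, with B at crop (300,287). The tongs go back to the cup.

```bash
python3 - <<'E'
from h import *
robot.servo_line([520,-262,140],feed=150)
robot.movep([633.5,-97.5,140],down(np.radians(-105)))
robot.servo_line([633.5,-97.5,115],feed=80); robot.hold(0.3)
o=robot.observe(); print(o['t'],o['tcp_pos'],o['grip_width']*92)
ci=CI('wrist'); snap('wrist','w_e1.png',(190,130,370,310),3.3)
d=np.array([np.cos(np.radians(75)),np.sin(np.radians(75))]); e=np.array([d[1],-d[0]])
for z,hx,hy in ((46,18,34),(46,13,29)):
    print(z,[((proj(ci,[*(np.array([633.5,-97.5])+sx*hx*e+sy*hy*d),z])-[190,130])*3.3).round(0).tolist() for sx,sy in((1,1),(1,-1),(-1,-1),(-1,1))])
E
```

```text
36.4583 [633.78805785 -97.4160537  115.38291934] 40.110489635227744
46 [[177.0, 197.0], [419.0, 197.0], [415.0, 319.0], [181.0, 319.0]]
46 [[195.0, 215.0], [400.0, 215.0], [398.0, 302.0], [198.0, 302.0]]
```

View pics/w_e1.png

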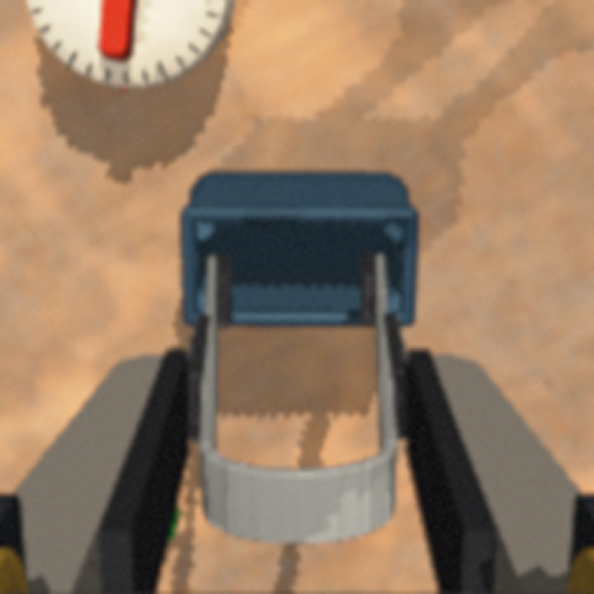

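```bash
python3 - <<'E'
from h import *
p=[632.2,-97.5]
robot.servo_line([*p,100],feed=60); robot.hold(0.2)
f0=robot.observe()['contact_force']
z=100
for z in (90,80,72,65,60,58):
    robot.servo_line([*p,z],feed=60); o=robot.observe(); print(z,o['contact_force'].round(2),o['wrist_torque'].round(2))
    if np.abs(o['contact_force']-f0).max()>5: print('stop');break
robot.hold(0.2); o=robot.observe(); print(o['t'],o['tcp_pos'],o['contact_force'])
snap('wrist','w_e2.png',(190,130,370,310),3.3)
snap('scene','s_e2.png',(180,120,380,320),3)
E
```

```text
90 [-0.52 -0.33 -0.23] [ 0.06  0.03 -0.02]
80 [-0.34 -0.24  0.1 ] [ 0.06 -0.02  0.06]
72 [-0.35 -0.34 -1.27] [ 0.04 -0.02 -0.01]
65 [ 1.21 -0.16 -1.3 ] [ 0.03  0.03 -0.01]
60 [ 0.58 -0.23 -0.74] [0.04 0.01 0.03]
58 [ 0.01 -0.35 -1.54] [ 0.03 -0.   -0.02]
38.9917 [632.28263313 -97.48932564  58.09688261] [-0.33033535 -0.03089646  0.05686981]
```

View pics/w_e2.png

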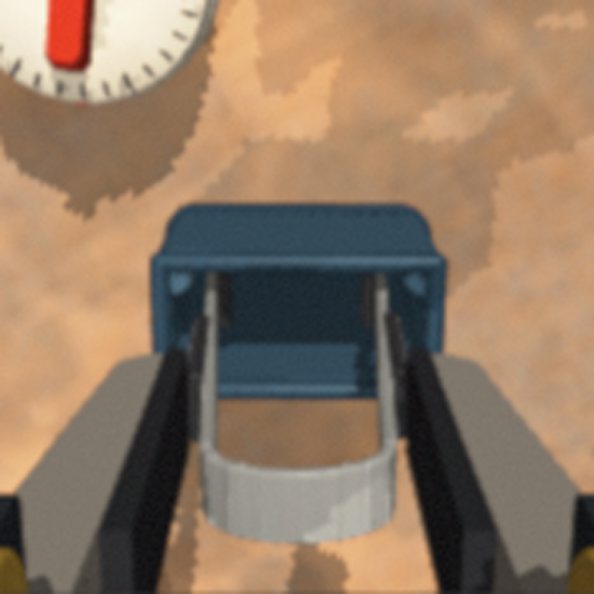

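View pics/s_e2.png

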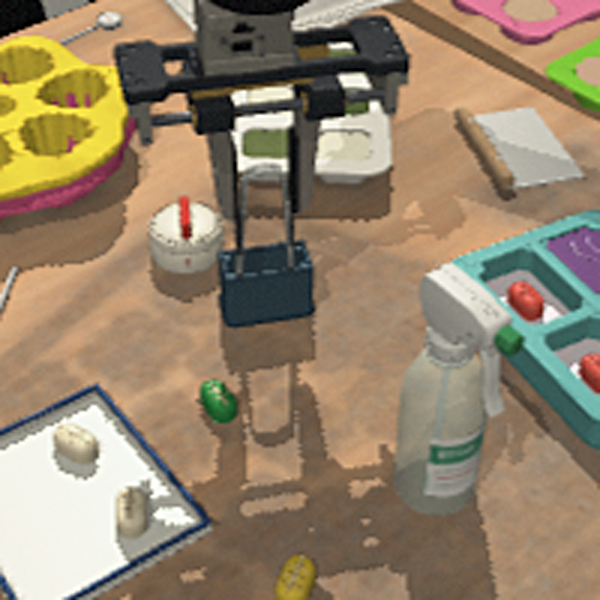

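```bash
python3 - <<'E'
from h import *
p=[632.2,-97.5]
for z in (57.5,57,56.6,56.2):
    robot.servo_line([*p,z],feed=20); robot.hold(0.05)
    f=np.mean([robot.observe()['contact_force'][2] for _ in range(3)]); print(z,f)
    if f>0.8: break
grip(42.5/92,15); grip(1.0); robot.hold(0.3)
o=robot.observe(); print(o['t'],o['grip_width'])
robot.servo_line([*p,210],feed=130); robot.hold(0.3); o=robot.observe(); print(o['t'],o['tcp_pos'])
ci=CI('wrist'); snap('wrist','w_f1.png',(190,130,370,290),3.6)
for q in ((634,-97,126),(632,-97.5,46)): print((proj(ci,q)-[190,130])*3.6)
pin('tongs_tip','wrist');pin('cup_floor','wrist')
snap('scene','s_f1.png'); snap('top','t_f1.png',(180,160,430,320),3.2)
for n in ['tongs_tip','tongs_grip','coral_a_mid','cream_a_mid','spray','timer']: pin(n,'top',2); pin(n,'scene',2)
E
```

```text
57.5 -1.8404749681290664
57 0.5815351320596133
56.6 1.6336156528293888
41.3917 0.9989034382166634
43.025 [632.03597355 -97.46182524 209.56042801]
[320.78046606 261.52729138]
[323.99381613 210.57297809]
wrist tongs_tip 0.58 [635.  -93.5   1. ]
wrist cup_floor 0.78 [632.4 -99.3   3.5]
wrist cup_floor 0.51 [ 4.871e+02 -3.036e+02 -2.000e-01]
scene tongs_tip 0.47 [630.3 -98.    0. ]
scene tongs_tip 0.3 [725.4 -70.5  -2.5]
top tongs_grip 0.18 [ 442.1 -265.1    8.3]
top coral_a_mid 0.54 [ 530.  -267.1   13.1]
scene coral_a_mid 0.7 [ 531.2 -266.7   20.8]
scene coral_a_mid 0.6 [ 442.5 -336.6   26.9]
top cream_a_mid 0.4 [562.2  88.3   7.9]
scene cream_a_mid 0.53 [550.7 -21.5  12.5]
scene cream_a_mid 0.5 [559.9  87.1   9.4]
top spray 0.72 [485.1  75.8  10.2]
scene spray 0.61 [ 407.3 -118.3   -4. ]
top timer 0.54 [ 530.8 -265.9    4.9]
top timer 0.26 [554.4  82.8  -0.8]
scene timer 0.59 [ 445.3 -267.1   16.3]
scene timer 0.58 [ 7.202e+02 -6.920e+01 -4.000e-01]
```

View pics/w_f1.png

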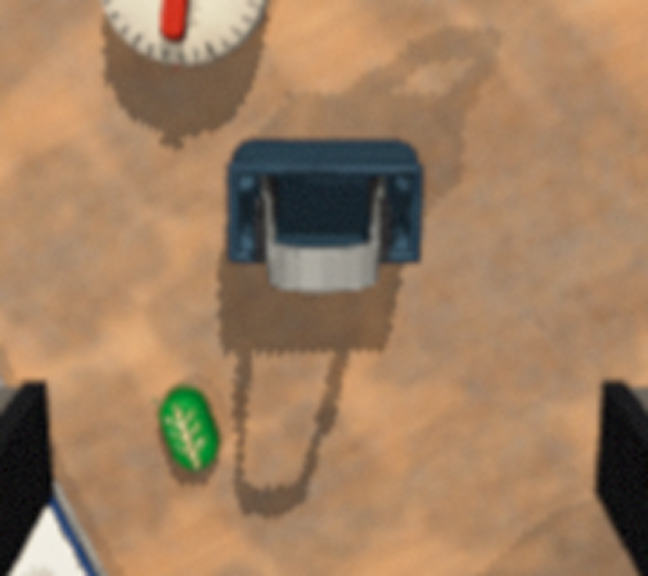

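View pics/s_f1.png

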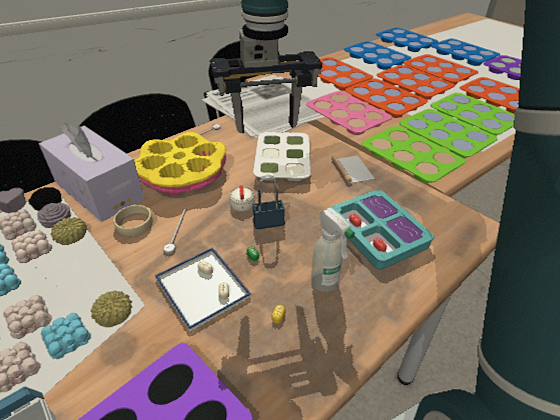

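View pics/t_f1.png

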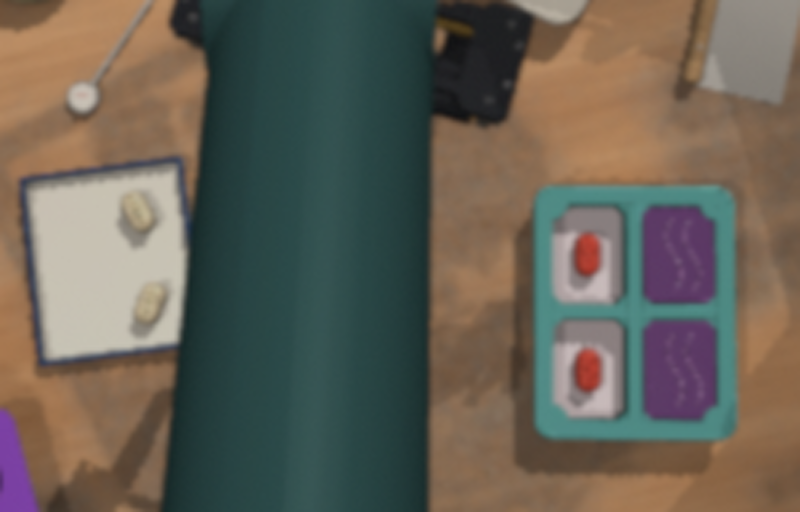

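```bash
python3 - <<'E'
from h import *
robot.job_done(); print(robot.observe()['t'])
E
```

```text
the job is handed in; nothing more can be done
the job is handed in; nothing more can be done
```

Both coral embeds were moved with the tongs, one into each waiting cavity, and the tongs are standing in their cup again. I handed the job in at about 44 s of the 64 s allowed; no verdict is reported.

- **Embeds:** I lowered each one until the wrist force showed contact with the base layer, then let it go. In the wrist pictures afterwards, both lie flat, lengthwise and about 1 mm from the cavity centre.
- **Tongs:** they stand tips down and upright in the cup, in nearly the same place as at the start, with the gripper open and about 150 mm above its grasp height.
- **Other things:** the cream embeds, spray bottle and timer look unmoved in the scene view.
- **Checks that disagreed:** in the last top view the arm hid the cup, bottle and timer, so the network reports for those there were wrong and I ignored them. The scene view also gave a few false hits, such as an embed on a violet bar and a timer in a cavity. The pictures contradict them.

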